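# Sort the next module out of the bin

### The arm

A 7-joint arm with a two-finger parallel gripper is mounted at the origin on the work surface. World frame = base frame: x ahead of the robot, y to its left, z up, the work surface at z = 0. Lengths are in m, angles in rad, forces in N, time in s.
With the tool pointing down it reaches from about 0.425 to 0.875 m from the base axis. Payload 4.7 kg.
Tool frame: the origin (TCP) lies on the centre line of the jaws, within the pads' length; the fingertips stand 25 mm ahead of it and the grasp point (between the pads) lies 6 mm ahead of it; z points along the fingers, y is the line along which they close (so a half turn about z gives the same grasp; the last joint's range is limited). The gripper opens to 85 mm and grips with 20 to 120 N. Pads are 22 mm wide; open, the fingers measure 114 mm over their backs; the gripper's body (76 mm by 85 mm) begins 54 mm behind the grasp point. The pads swing forward as they close: fully open they stand 13 mm farther back than shut.
Start: joints at [1.206, 0.321, -0.07, 1.45, 0.023, 1.371, -0.057], TCP at [0.24, -0.604, 0.229] pointing down, gripper open.
Joint ranges: [-2.86, 2.86], [-0.3, 2.09], [-1.38, 1.24], [0.06, 2.45], [-1.56, 4.7], [0.09, 2.05], [-2.69, 2.69]. Speed limits (rad/s): [2.57, 2.57, 3.14, 3.14, 3.14, 3.14, 3.14].

### API

Orientations are given as a unit quaternion [x, y, z, w].
In Python, from workcell import r gives the robot as it stands.
- The arm moves only by the tool arm_command, never from a script. Its argument "increments" is one flat list of numbers, 7 for each row, row after row: the shift along the tool's x, y, z in m, then the turn, a rotation vector about the tool's x, y, z in degrees, then the opening, from -1 (shut) to 1 (fully open). A call has 1 to 20 rows; each row shifts and turns the commanded pose from where the row before left it, along the tool's axes as they then stand; what a row does not reach is not made up. A row lasts 1/12 s, in which the tool goes at most 41.7 mm and 7.16 degrees, less where a joint would pass 70% of its speed; a pose out of reach is approached as far as the arm can. A call with a gripper value outside its range is refused whole. The fingers move at their own pace and stop on an object; the grip force is fixed at half the most. Time passes only in rows, so rows that do not move let the fingers close. It gives the time, the measured TCP pose, the force, the opening and the grip force at its end, in the units of the state.
- r.read_state(): the state, without advancing time (a new reading comes with each control period).
- r.camera(name): name is "scene" or "top" or "wrist"; returns a dict with "frame" (480x640x3 uint8, blue, green, red), "mtx" (3x3 intrinsics, pixels), "R" (3x3) and "t" (3): a world point X has camera coordinates R X + t. Camera axes: x right, y down, z forward; pixel columns grow to the right and rows downward; lengths in m; the calibration is good to about 2 mm. A picture is of the moment at which its call begins. There is no depth.
- r.sign_off(): hands the job in; it is judged then, once.
Trained networks look in the newest picture that a camera, given by its name, has taken for a name from the list of things; names that differ only in an ending like _2 or _b are one class to them, and where a whole thing is asked for, a point or a joint stands for the part that bears it (a point fixed in the world has none). Each returns a list of dicts, best first, with "confidence" (0 to 1); they miss things now and then, are a little off and sometimes report something else, mostly with a low value. They report only what shows in the picture. A call takes as long as a camera call. They do not tell look-alikes from the thing itself.
- r.look_for(camera, name): "box" ([left, top, right, bottom] as shares, 0 to 1, of the picture: columns of its width, rows of its height, round what is visible of it).
- r.trace(camera, name): "pixels" (480x640 bool, what is visible of it) and "box" ([left, top, right, bottom] as shares, 0 to 1, of the picture: columns of its width, rows of its height, round what is visible of it).
The state is a dict: "clock": time; "q": joint angles; "qvel": joint speeds; "effort": joint torques, N m; "tcp_pos": TCP position; "ee_rot": TCP orientation; "contact_force": force on the tool from outside, world axes, zero at the start; "wrist_torque": the same for the moment, N m; "width": finger opening in m; "grip_force": force on a finger pad.
Only numpy, scipy, OpenCV 4.12 (cv2) and the standard library are available. Lean on these libraries where they do the work, as an engineer would, in place of code of your own. Each camera call takes 0.05 s, during which the arm holds its last target. There are 200 camera calls.

### The job

Lift the next module, the one at the yellow end of the blue bin, out of the packed row (there is room only at its two ends) and stand it on the black rubber mat; let go and take it again across its sides, as the nests have tall end stops. Then lower it fully home in the nest that matches its tag (green tag: green pass nest; red tag: red reject nest), letting go only once it is down. Leave the other three modules standing where they are in the bin and do not disturb anything else on the bench.

Things in the scene. Friction and masses are not known exactly. Their poses are not given: they have to be found in the camera images.
- bin: blue open bin, fixed, 146 (x) x 174 (y) x 40 (z) mm outside, walls and floor 5 mm. Its -y wall has a yellow top edge and panel: the yellow end. The four modules stand in a row along y, 40 mm apart centre to centre (4 mm gaps), lengths along x, about 38 mm free at both ends of each. Origin: centre of its underside, on the table.
- module_green_a: one of four loose die-cast aluminium modules, a block 60 (x) x 36 (y) x 46 (z) mm, 0.22 kg, with a green inspection tag 34 x 26 mm flat on its top and a small black connector strip beside it. Origin: centre of its underside, z up. Starts upright in the bin.
- module_green_b: one of four loose die-cast aluminium modules, a block 60 (x) x 36 (y) x 46 (z) mm, 0.22 kg, with a green inspection tag 34 x 26 mm flat on its top and a small black connector strip beside it. Origin: centre of its underside, z up. Starts upright in the bin.
- module_red_a: one of four loose die-cast aluminium modules, a block 60 (x) x 36 (y) x 46 (z) mm, 0.22 kg, with a red inspection tag 34 x 26 mm flat on its top and a small black connector strip beside it. Origin: centre of its underside, z up. Starts upright in the bin.
- module_red_b: one of four loose die-cast aluminium modules, a block 60 (x) x 36 (y) x 46 (z) mm, 0.22 kg, with a red inspection tag 34 x 26 mm flat on its top and a small black connector strip beside it. Origin: centre of its underside, z up. Starts upright in the bin.
- mat: black rubber mat, fixed, 130 x 130 x 3 mm, flat on the table. Origin: centre of its underside, at table height; its top is 3 mm above.
- nest_pass: pass nest, fixed: green plate 96 (x) x 74 (y) x 6 mm; green lips along both long sides (50 mm long, 42 mm apart inside, 4 mm thick, tops 12 mm over the table); two tall aluminium end stops with green tops (66 mm apart inside along x, 8 mm thick, 50 mm wide, tops 66 mm over the table). A module sits between them, its length along x, underside 6 mm over the table. Origin: centre of underside, z up.
- nest_reject: reject nest, fixed: red plate 96 (x) x 74 (y) x 6 mm; red lips along both long sides (50 mm long, 42 mm apart inside, 4 mm thick, tops 12 mm over the table); two tall aluminium end stops with red tops (66 mm apart inside along x, 8 mm thick, 50 mm wide, tops 66 mm over the table). A module sits between them, its length along x, underside 6 mm over the table. Origin: centre of underside, z up.
- bottle: bystander: white upright bottle with a blue label, 56 mm across, 150 mm tall. Origin: centre of its underside.
- jar: bystander: grey jar with an orange cap, 60 mm across, 70 mm tall. Origin: centre of its underside.
- screwdriver: bystander: black-handled screwdriver lying along its x, 170 mm long, at most about 30 mm high. Origin: below its middle.
- wrench: bystander: steel wrench lying along its x, 160 mm long, about 10 mm high. Origin: below its middle.
- carton: bystander: cardboard carton 80 x 60 x 40 mm. Origin: centre of its underside.
- collar: bystander: brass collar lying flat, 56 mm across, 18 mm tall. Origin: centre of its underside.
- bracket: bystander: small steel angle bracket, 36 x 26 x 22 mm. Origin: centre of its underside.
There are look-alikes about, which are no part of the job. There is more than one size of the bin; the one meant has the size given above.

How it is judged:
On the way, in this order (a step that is already met when the one before it is completed fails the run):
1. a module stands upright on the mat, at rest and let go (centre within 50 mm of the mat's centre along each of the mat's axes) (((x of module_green_a in the frame of mat between -0.05 and 0.05 m and y of module_green_a in the frame of mat between -0.05 and 0.05 m and z of module_green_a in the frame of mat below 0.007 m and angle between module_green_a's own z axis and vertical below 0.06 rad and contact force between the fingers and module_green_a below 0.05 N and linear speed of module_green_a below 0.02 m/s) or (x of module_green_b in the frame of mat between -0.05 and 0.05 m and y of module_green_b in the frame of mat between -0.05 and 0.05 m and z of module_green_b in the frame of mat below 0.007 m and angle between module_green_b's own z axis and vertical below 0.06 rad and contact force between the fingers and module_green_b below 0.05 N and linear speed of module_green_b below 0.02 m/s) or (x of module_red_a in the frame of mat between -0.05 and 0.05 m and y of module_red_a in the frame of mat between -0.05 and 0.05 m and z of module_red_a in the frame of mat below 0.007 m and angle between module_red_a's own z axis and vertical below 0.06 rad and contact force between the fingers and module_red_a below 0.05 N and linear speed of module_red_a below 0.02 m/s) or (x of module_red_b in the frame of mat between -0.05 and 0.05 m and y of module_red_b in the frame of mat between -0.05 and 0.05 m and z of module_red_b in the frame of mat below 0.007 m and angle between module_red_b's own z axis and vertical below 0.06 rad and contact force between the fingers and module_red_b below 0.05 N and linear speed of module_red_b below 0.02 m/s))), for 0.2 s.
2. the module is lowered into the nest of its tag's colour while still held: underside within 6 mm of the nest's plate with the fingers touching it (((x of module_green_a in the frame of nest_pass between -0.006 and 0.006 m and y of module_green_a in the frame of nest_pass between -0.006 and 0.006 m and z of module_green_a in the frame of nest_pass below 0.012 m and angle between module_green_a's own z axis and vertical below 0.08 rad and contact force between the fingers and module_green_a above 0.3 N) or (x of module_green_b in the frame of nest_pass between -0.006 and 0.006 m and y of module_green_b in the frame of nest_pass between -0.006 and 0.006 m and z of module_green_b in the frame of nest_pass below 0.012 m and angle between module_green_b's own z axis and vertical below 0.08 rad and contact force between the fingers and module_green_b above 0.3 N) or (x of module_red_a in the frame of nest_reject between -0.006 and 0.006 m and y of module_red_a in the frame of nest_reject between -0.006 and 0.006 m and z of module_red_a in the frame of nest_reject below 0.012 m and angle between module_red_a's own z axis and vertical below 0.08 rad and contact force between the fingers and module_red_a above 0.3 N) or (x of module_red_b in the frame of nest_reject between -0.006 and 0.006 m and y of module_red_b in the frame of nest_reject between -0.006 and 0.006 m and z of module_red_b in the frame of nest_reject below 0.012 m and angle between module_red_b's own z axis and vertical below 0.08 rad and contact force between the fingers and module_red_b above 0.3 N))), for 0.05 s.
At the end, for the whole second after the job is handed in: The module from the bin's yellow end rests upright in the nest of its tag's colour (centre within 6 mm along each axis, underside within 3 mm of the plate); the other three stand upright in the bin, within 15 mm of where they started, none in the place at the yellow end (((x of module_green_a in the frame of nest_pass between -0.006 and 0.006 m and y of module_green_a in the frame of nest_pass between -0.006 and 0.006 m and z of module_green_a in the frame of nest_pass below 0.009 m and angle between each of module_green_a, module_green_b, module_red_a, module_red_b's own z axis and vertical below 0.08 rad and linear speed of module_green_a below 0.02 m/s and angular speed of module_green_a below 0.2 rad/s and distance of each of module_green_b, module_red_a, module_red_b from where it was at the start of the episode below 0.015 m and y of each of module_green_b, module_red_a, module_red_b in the frame of bin above -0.04 m) or (x of module_green_b in the frame of nest_pass between -0.006 and 0.006 m and y of module_green_b in the frame of nest_pass between -0.006 and 0.006 m and z of module_green_b in the frame of nest_pass below 0.009 m and angle between each of module_green_b, module_green_a, module_red_a, module_red_b's own z axis and vertical below 0.08 rad and linear speed of module_green_b below 0.02 m/s and angular speed of module_green_b below 0.2 rad/s and distance of each of module_green_a, module_red_a, module_red_b from where it was at the start of the episode below 0.015 m and y of each of module_green_a, module_red_a, module_red_b in the frame of bin above -0.04 m) or (x of module_red_a in the frame of nest_reject between -0.006 and 0.006 m and y of module_red_a in the frame of nest_reject between -0.006 and 0.006 m and z of module_red_a in the frame of nest_reject below 0.009 m and angle between each of module_red_a, module_green_a, module_green_b, module_red_b's own z axis and vertical below 0.08 rad and linear speed of module_red_a below 0.02 m/s and angular speed of module_red_a below 0.2 rad/s and distance of each of module_green_a, module_green_b, module_red_b from where it was at the start of the episode below 0.015 m and y of each of module_green_a, module_green_b, module_red_b in the frame of bin above -0.04 m) or (x of module_red_b in the frame of nest_reject between -0.006 and 0.006 m and y of module_red_b in the frame of nest_reject between -0.006 and 0.006 m and z of module_red_b in the frame of nest_reject below 0.009 m and angle between each of module_red_b, module_green_a, module_green_b, module_red_a's own z axis and vertical below 0.08 rad and linear speed of module_red_b below 0.02 m/s and angular speed of module_red_b below 0.2 rad/s and distance of each of module_green_a, module_green_b, module_red_a from where it was at the start of the episode below 0.015 m and y of each of module_green_a, module_green_b, module_red_a in the frame of bin above -0.04 m))); the robot touches nothing.
It fails at once if a bystander (bottle, jar, screwdriver, wrench, carton, collar or bracket) is moved by more than 20 mm (distance of any of bottle, jar, screwdriver, wrench, carton, collar, bracket from where it was at the start of the episode above 0.02 m).
It also fails if it takes over 58 s, if anything falls off the work surface, if the arm or the gripper's body presses on something with over 40 N, if the wrist force passes 120 N, or if a joint passes its speed limit or range.

## Working session

There is one attempt and no reset: what is moved stays moved. The work goes in short steps, Python scripts to look and compute and a tool call to move; the robot and the scene stay as the last step left them, time stands still between calls to the robot, and variables do not carry over. Pictures are saved under pics/ and viewed, at most 10 in all, crops included, and the job is handed in when it is done.

Besides the shell and the picture viewer there is one more tool, called after "Request:" by a JSON object that holds its "fn" and its "kwargs". arm_command: Moves the arm, as the interface text tells. Its arguments: {"type":"object","properties":{"increments":{"type":"array"}},"required":["increments"]}

```bash
mkdir -p pics
cat > h.py <<'E'
import numpy as np, cv2
from workcell import r
def ray(c,u,v,z):
    K,R,t=[np.array(c[k]) for k in("mtx","R","t")]
    d=R.T@np.linalg.inv(K)@np.array([u,v,1.]); o=-R.T@t
    return o+d*(z-o[2])/d[2]
def proj(c,X):
    K,R,t=[np.array(c[k]) for k in("mtx","R","t")]
    p=(K@(R@np.atleast_2d(X).T+t.reshape(3,1))).T
    return p[:,:2]/p[:,2:]
E
python3 - <<'E'
from h import *
s=r.read_state();print({k:np.round(s[k],3).tolist() for k in s})
for n in("top","scene"):
    c=r.camera(n);cv2.imwrite(f"pics/{n}0.png",c["frame"])
    np.savez(f"{n}0.npz",**c)
    print(n,np.round(-np.array(c["R"]).T@c["t"],3))
    for k in("bin","module_green_a","module_red_a","mat","nest_pass","nest_reject"):
        for d in r.look_for(n,k):
            b=np.array(d["box"])*[640,480,640,480]; print(k,round(d["confidence"],2),b.round().tolist(), np.round(ray(c,(b[0]+b[2])/2,(b[1]+b[3])/2,0),3)[:2].tolist())
E
```

```text
{'clock': 0.0, 'q': [1.206, 0.322, -0.07, 1.452, 0.023, 1.371, -0.057], 'qvel': [0.001, -0.0, -0.0, -0.002, 0.001, 0.001, -0.0], 'effort': [0.0, -49.357, -0.382, -31.434, 0.013, 0.011, 0.0], 'tcp_pos': [0.24, -0.603, 0.228], 'ee_rot': [0.982, 0.188, -0.0, -0.001], 'contact_force': [-0.041, -0.003, -0.863], 'wrist_torque': [-0.022, 0.037, -0.021], 'grip_force': 0.0, 'width': 0.085}
top [0.293 0.061 1.261]
bin 0.81 [153.0, 155.0, 204.0, 199.0] [0.727, 0.423]
bin 0.8 [169.0, 218.0, 248.0, 286.0] [0.513, 0.335]
bin 0.55 [124.0, 309.0, 180.0, 349.0] [0.31, 0.475]
bin 0.45 [409.0, 189.0, 419.0, 221.0] [0.64, -0.23]
module_green_a 0.73 [173.0, 238.0, 188.0, 264.0] [0.517, 0.41]
module_green_a 0.6 [219.0, 243.0, 237.0, 267.0] [0.504, 0.282]
module_red_a 0.74 [187.0, 237.0, 204.0, 261.0] [0.521, 0.37]
module_red_a 0.64 [202.0, 240.0, 222.0, 267.0] [0.509, 0.325]
mat 0.74 [290.0, 238.0, 353.0, 303.0] [0.46, 0.029]
nest_pass 0.79 [335.0, 172.0, 374.0, 217.0] [0.671, -0.066]
nest_pass 0.45 [456.0, 191.0, 482.0, 226.0] [0.629, -0.384]
nest_reject 0.63 [432.0, 238.0, 475.0, 282.0] [0.485, -0.33]
scene [ 1.209 -0.478  0.985]
bin 0.94 [464.0, 196.0, 537.0, 258.0] [0.72, 0.428]
bin 0.83 [366.0, 109.0, 428.0, 156.0] [0.312, 0.471]
bin 0.81 [361.0, 156.0, 462.0, 224.0] [0.504, 0.347]
bin 0.18 [394.0, 175.0, 422.0, 202.0] [0.494, 0.344]
module_green_a 0.73 [381.0, 181.0, 406.0, 206.0] [0.486, 0.304]
module_green_a 0.54 [418.0, 163.0, 446.0, 191.0] [0.499, 0.422]
module_red_a 0.91 [393.0, 175.0, 420.0, 204.0] [0.495, 0.339]
module_red_a 0.9 [407.0, 168.0, 435.0, 201.0] [0.503, 0.38]
module_red_a 0.68 [225.0, 330.0, 281.0, 389.0] [0.672, -0.222]
mat 0.93 [265.0, 216.0, 334.0, 265.0] [0.477, 0.027]
nest_pass 0.84 [287.0, 276.0, 348.0, 339.0] [0.649, -0.051]
nest_reject 0.68 [290.0, 275.0, 347.0, 339.0] [0.649, -0.048]
nest_reject 0.59 [129.0, 286.0, 194.0, 346.0] [0.477, -0.316]
```

View pics/top0.png

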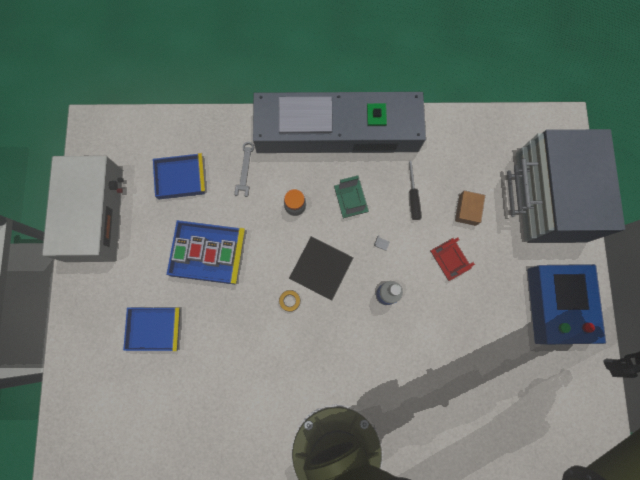

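View pics/scene0.png

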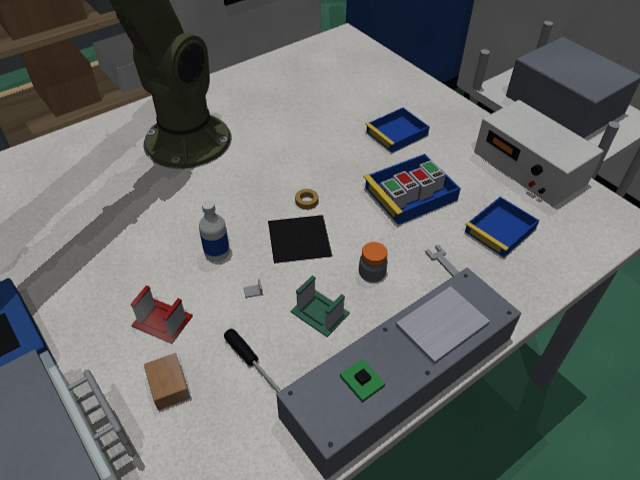

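Run:
```python
from h import *
f=cv2.imread("pics/top0.png")
a=cv2.resize(f[210:295,160:255],None,fx=6,fy=6,interpolation=cv2.INTER_CUBIC)
cv2.imwrite("pics/bin_crop.png",a)
b=cv2.resize(f[165:315,280:490],None,fx=3.8,fy=3.8,interpolation=cv2.INTER_CUBIC)
cv2.imwrite("pics/nest_crop.png",b)
```

```text
(no output)
```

View pics/bin_crop.png

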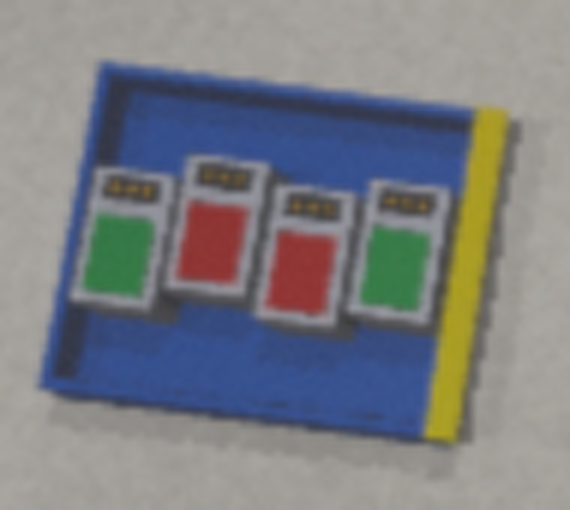

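View pics/nest_crop.png

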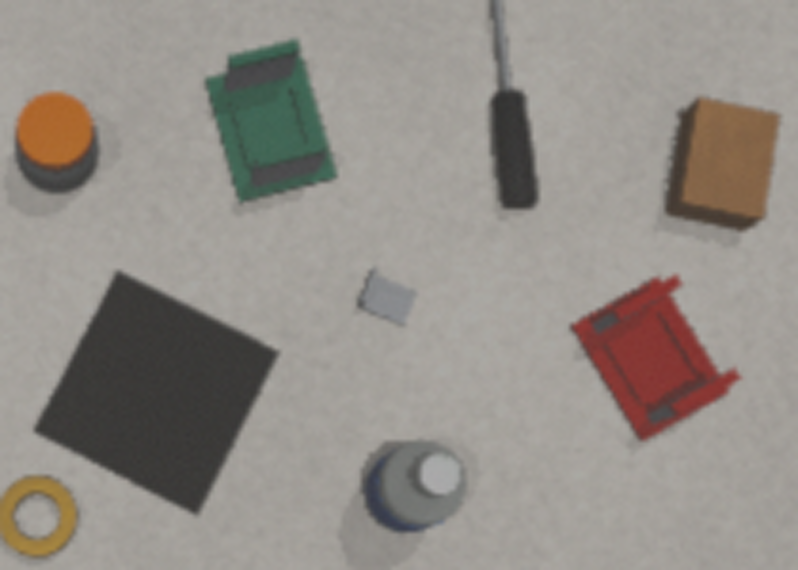

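Top view: the full-size bin is the middle one, with four modules at (208,252). The two empty look-alike bins are at (179,177) and (152,329). The module at the yellow end has a **green** tag and sits at about (228,252). The other green is at the far end (180,250), with the reds at (195,248) and (211,252). The target is therefore the pass nest at (351,197), not the reject nest at (453,259) or the green board at (376,114). The mat is at (321,268), and the close crop confirms these choices.

```bash
cat >> h.py <<'E'
def greens(c,s=90):
    h=cv2.cvtColor(c["frame"],cv2.COLOR_BGR2HSV)
    return cv2.inRange(h,(45,s,40),(85,255,255))
def comp(m,amin=30):
    n,l,st,ce=cv2.connectedComponentsWithStats(m)
    return [(ce[i],st[i],np.argwhere(l==i)[:,::-1].astype(np.float32)) for i in range(1,n) if st[i][4]>=amin]
def wrect(c,pts,z):
    w=np.array([ray(c,u,v,z)[:2] for u,v in pts],np.float32)*1000
    (x,y),(a,b),t=cv2.minAreaRect(w)
    if a<b:a,b,t=b,a,t+90
    t=(t+90)%180-90
    return np.round([x,y,a,b,t],1).tolist()
E
python3 - <<'E'
from h import *
c=np.load("top0.npz");f=c["frame"];h=cv2.cvtColor(f,cv2.COLOR_BGR2HSV)
def sub(m,b): 
    o=np.zeros_like(m);o[b[1]:b[3],b[0]:b[2]]=m[b[1]:b[3],b[0]:b[2]];return o
def p(n,m,z,amin=20):
    for ce,st,pts in comp(m,amin): print(n,ce.round(),st[4],wrect(c,pts,z))
p("yellow",sub(cv2.inRange(h,(22,120,80),(35,255,255)),(200,210,260,300)),.04)
p("bin",sub(cv2.inRange(h,(100,120,60),(125,255,255)),(160,210,260,300)),.04,200)
p("tag",sub(greens(c),(160,210,260,300)),.051)
p("mat",sub(cv2.inRange(h,(0,0,0),(180,255,70)),(285,230,360,305)),.003,500)
p("nest",sub(greens(c,60),(325,170,380,220)),.006)
s=np.array([[290,94,15]])
print(proj(c,[[.24,-.604,.2]]))
for k in ("bottle","jar","collar","bracket"):
    for d in r.look_for("top",k)[:1]:
        b=np.array(d["box"])*[640,480,640,480]; print(k,ray(c,(b[0]+b[2])/2,(b[1]+b[3])/2,.02).round(3))
E
```

```text
yellow [237. 255.] 301 [497.5, 250.9, 147.1, 15.0, -7.8]
bin [207. 233.] 573 [554.8, 328.3, 149.9, 32.9, 83.8]
bin [201. 271.] 891 [458.7, 348.4, 164.1, 45.5, 80.9]
tag [179. 252.] 116 [505.0, 399.1, 32.1, 24.0, -8.6]
tag [225. 254.] 113 [497.9, 280.2, 31.8, 23.5, -8.1]
mat [321. 268.] 2163 [466.9, 31.6, 126.0, 124.6, -27.7]
nest [349. 179.] 46 [714.7, -50.9, 48.0, 7.0, -75.9]
nest [350. 198.] 641 [658.9, -54.3, 92.6, 70.8, 13.8]
[[611.76201441 353.95784001]]
bottle [ 0.396 -0.148  0.02 ]
jar [0.645 0.098 0.02 ]
collar [0.375 0.111 0.02 ]
bracket [ 0.53  -0.131  0.02 ]
```

Request:
{"fn": "arm_command", "kwargs": {"increments": [0.0335,-0.0192,0,0,0,0,1,0.0335,-0.0192,0,0,0,0,1,0.0335,-0.0192,0,0,0,0,1,0.0335,-0.0192,0,0,0,0,1,0.0335,-0.0192,0,0,0,0,1,0.0335,-0.0192,0,0,0,0,1,0.0335,-0.0192,0,0,0,0,1,0.0335,-0.0192,0,0,0,0,1,0.0335,-0.0192,0,0,0,0,1,0.0335,-0.0192,0,0,0,0,1,0.0335,-0.0192,0,0,0,0,1,0.0335,-0.0192,0,0,0,0,1,0.0335,-0.0192,0,0,0,0,1,0.0335,-0.0192,0,0,0,0,1,0.0335,-0.0192,0,0,0,0,1]}}

```text
clock: 2.15
tcp_pos: [0.6017, -0.1491, 0.2296]
ee_rot: [0.982, 0.188, 0.0, 0.0]
contact_force: [0.1, -0.9, 0.1]
width: 0.0857
grip_force: 0.0
```

Request:
{"fn": "arm_command", "kwargs": {"increments": [0.0064,-0.0395,0,0,0,0,1,0.0064,-0.0395,0,0,0,0,1,0.0064,-0.0395,0,0,0,0,1,0.0064,-0.0395,0,0,0,0,1,0.0064,-0.0395,0,0,0,0,1,0.0064,-0.0395,0,0,0,0,1,0.0064,-0.0395,0,0,0,0,1,0.0064,-0.0395,0,0,0,0,1,0.0064,-0.0395,0,0,0,0,1,0.0064,-0.0395,0,0,0,0,1,0.0064,-0.0395,0,0,0,0,1]}}

```text
clock: 3.07
tcp_pos: [0.5049, 0.2808, 0.2297]
ee_rot: [0.982, 0.188, 0.0, 0.0]
contact_force: [1.0, 0.4, 0.6]
width: 0.0855
grip_force: 0.0
```

Request:
{"fn": "arm_command", "kwargs": {"increments": [0,0,0,0,0,-6.7,1,0,0,0,0,0,-6.7,1,0,0,0,0,0,-6.7,1,0,0,0,0,0,-6.7,1,0,0,0,0,0,-6.7,1,0,0,0,0,0,-6.7,1,0,0,0,0,0,-6.7,1,0,0,0,0,0,-6.7,1,0,0,0,0,0,-6.7,1,0,0,0,0,0,0,1,0,0,0,0,0,0,1]}}

```text
clock: 3.98
tcp_pos: [0.5055, 0.2791, 0.2293]
ee_rot: [0.756, 0.655, 0.0, 0.0]
contact_force: [-0.5, -0.3, 0.5]
width: 0.0858
grip_force: 0.0
```

```bash
cat >> h.py <<'E'
from scipy.spatial.transform import Rotation as Ro
def tool():
    s=r.read_state();M=Ro.from_quat(s["ee_rot"]).as_matrix();p=np.array(s["tcp_pos"])
    print("t",round(s["clock"],2),"p",p.round(4),"yawx",np.degrees(np.arctan2(M[1,0],M[0,0])).round(2),"z",M[:,2].round(3),"w",round(s["width"],4),"g",round(s["grip_force"],1),"F",np.round(s["contact_force"],1),"q",np.round(s["q"],2))
    return M,p
E
python3 - <<'E'
from h import *
tool()
c=r.camera("wrist");np.savez("w1.npz",**c);cv2.imwrite("pics/w1.png",c["frame"])
print(np.round(-np.array(c["R"]).T@c["t"],3))
for ce,st,pts in comp(greens(c),200): print(ce.round(),st[4],wrect(c,pts,.051))
E
```

```text
t 3.98 p [0.5055 0.2791 0.2293] yawx 81.81 z [ 0. -0. -1.] w 0.0858 g 0.0 F [-0.5 -0.3  0.5] q [ 0.18  0.26 -0.85  1.61  0.2   1.36 -0.85]
[0.517 0.358 0.374]
[290.  66.] 1600 [505.5, 399.1, 33.7, 25.4, -8.2]
[304. 216.] 1082 [498.2, 279.6, 33.2, 25.1, -8.2]
```

View pics/w1.png

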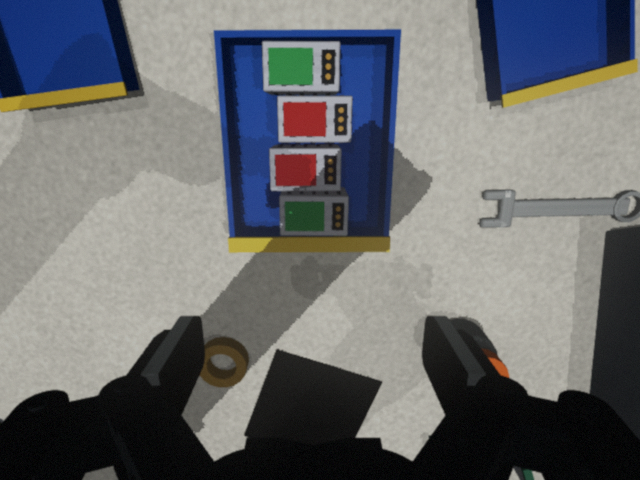

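The wrist view shows the bin upright. The target green module is at (314,215) next to the yellow edge at row 244, and its outline runs from about column 280 to 348.

Run:
```python
from h import *
c=np.load("w1.npz");M,p=tool()
f=c["frame"].astype(int)
print([int(f[232,u].min()) for u in range(274,356,2)])
g=np.uint8((f.min(2)>80)*255);g[:190]=0;g[238:]=0;g[:,:270]=0;g[:,360:]=0
for ce,st,pts in comp(g|greens(c),300):
    print(ce,st,wrect(c,pts,.051))
t=np.array([.4982,.2796]);x=np.array([np.cos(np.radians(-8.2)),np.sin(np.radians(-8.2))])
for a,b in((281,215),(347,215)): print(ray(c,a,b,.051))
m=(ray(c,280.5,215,.051)+ray(c,347.5,215,.051))/2;print(m, "off",(m[:2]-t)@x)
```

```text
t 4.03 p [0.5055 0.2791 0.2293] yawx 81.81 z [ 0. -0. -1.] w 0.0855 g 0.0 F [ 0.1 -0.   0. ] q [ 0.18  0.26 -0.85  1.61  0.2   1.36 -0.85]
[30, 28, 29, 66, 87, 85, 83, 86, 85, 81, 87, 86, 84, 84, 83, 83, 86, 86, 88, 84, 82, 83, 84, 89, 86, 89, 87, 90, 90, 88, 86, 88, 91, 90, 90, 91, 87, 33, 29, 30, 29]
[290.333125  65.804375] [ 269   48   44   37 1600] [505.5, 399.1, 33.7, 25.4, -8.2]
[317.2244898  213.92557023] [280 197  68  38 833] [506.1, 278.8, 58.4, 33.1, -8.2]
[304.3336414  215.59149723] [ 285  202   39   29 1082] [498.2, 279.6, 33.2, 25.1, -8.2]
[0.4785112  0.28350686 0.051     ]
[0.53538468 0.27531075 0.051     ]
[0.50694794 0.27940881 0.051     ] off 0.008685772282075338
```

Request:
{"fn": "arm_command", "kwargs": {"increments": [0,0.001,0.03,0,0,0,1,0,0,0.03,0,0,0,1,0,0,0.03,0,0,0,1,0,0,0.025,0,0,0,1,0,0,0.02,0,0,0,1,0,0,0.02,0,0,0,1,0,0,0.015,0,0,0,1,0,0,0.015,0,0,0,1,0,0,0,0,0,0,1]}}

```text
clock: 4.78
tcp_pos: [0.5045, 0.2777, 0.0412]
ee_rot: [0.755, 0.655, -0.003, -0.001]
contact_force: [-0.4, -0.2, -0.8]
width: 0.0854
grip_force: 0.0
```

Request:
{"fn": "arm_command", "kwargs": {"increments": [0,0,0,0,0,0,-1,0,0,0,0,0,0,-1,0,0,0,0,0,0,-1,0,0,0,0,0,0,-1,0,0,0,0,0,0,-1,0,0,0,0,0,0,-1]}}

```text
clock: 5.28
tcp_pos: [0.508, 0.2821, 0.0494]
ee_rot: [0.755, 0.656, 0.003, 0.0]
contact_force: [-6.1, 2.4, 18.7]
width: 0.0128
grip_force: 9.9
```

Run:
```python
from h import *
tool()
c=r.camera("wrist");s=r.camera("scene")["frame"]
a=cv2.resize(s[130:250,340:480],(560,480),interpolation=cv2.INTER_CUBIC)
cv2.imwrite("pics/w2.png",np.hstack([cv2.resize(c["frame"],(400,300)),cv2.resize(a,(350,300))]))
```

```text
t 5.28 p [0.508  0.2821 0.0494] yawx 82.01 z [ 0.005  0.003 -1.   ] w 0.0128 g 9.9 F [-6.1  2.4 18.7] q [ 0.1   0.44 -0.78  1.8   0.36  1.04 -0.96]
```

View pics/w2.png

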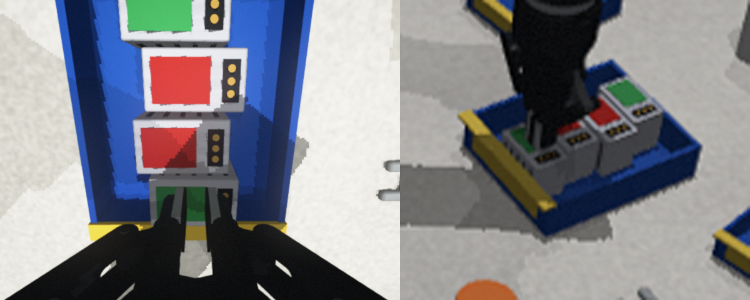

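Run:
```python
from h import *
M,p=tool()
w=r.camera("wrist");print("cam-tcp tool frame",M.T@(-np.array(w["R"]).T@w["t"]-p))
c=r.camera("scene");f=cv2.resize(c["frame"][100:250,320:500],None,fx=4,fy=4,interpolation=cv2.INTER_CUBIC)
def mark(X,col):
    u=(proj(c,X)[0]-[320,100])*4;cv2.circle(f,tuple(int(a) for a in u),4,col,1);print(u.round())
mark(p,(255,255,0));mark(p+M[:,2]*.025,(0,255,255))
ex=np.array([np.cos(np.radians(-8.2)),np.sin(np.radians(-8.2)),0]);ey=np.array([-ex[1],ex[0],0])
o=np.array([.5065,.2788,.051])
for a in(-.03,.03):
  for b in(-.018,.018): mark(o+a*ex+b*ey,(255,0,255))
cv2.imwrite("pics/s3.png",f)
```

```text
t 5.38 p [0.5085 0.2821 0.0491] yawx 82.02 z [ 0.006  0.004 -1.   ] w 0.0004 g 8.0 F [-5.3  0.1 16.2] q [ 0.1   0.44 -0.78  1.8   0.36  1.04 -0.96]
cam-tcp tool frame [ 0.0801731   0.00046235 -0.14505403]
[301. 348.]
[297. 379.]
[241. 325.]
[292. 306.]
[297. 387.]
[349. 367.]
```

View pics/s3.png

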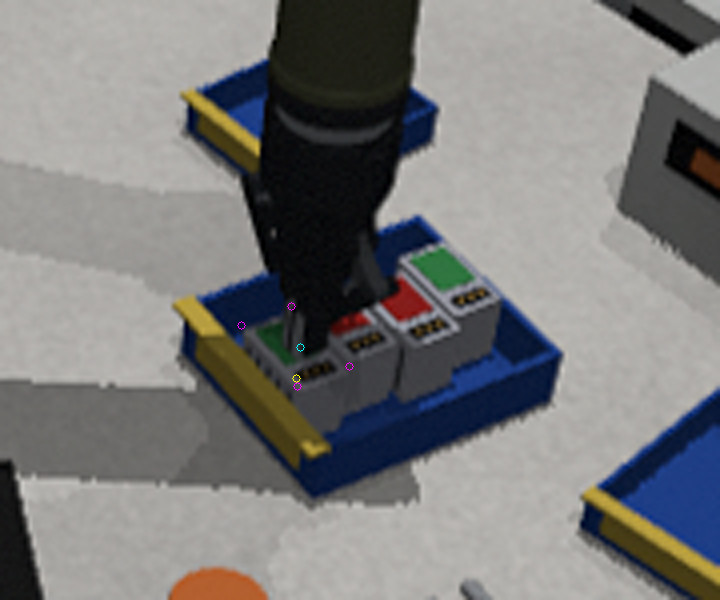

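Run:
```python
from h import *
c=np.load("w1.npz");M=Ro.from_quat([0.756,0.655,0,0]).as_matrix();p=np.array([.5055,.2791,.2293])
print(c["mtx"].round(1).tolist(),(c["R"]@M).round(3).tolist())
for d in(-.015,0,.006,.012,.025):
  for sx in (-.011,.011):
    print(d,sx,proj(c,[p+M@np.array([sx,a,d]) for a in(-.0428,.0428,)]).round().tolist())
```

```text
[[381.4, 0.0, 313.0], [0.0, 381.4, 244.0], [0.0, 0.0, 1.0]] [[-0.0, 1.0, -0.0], [-0.95, -0.0, -0.312], [-0.312, -0.0, 0.95]]
-0.015 -0.011 [[204.0, 359.0], [419.0, 359.0]]
-0.015 0.011 [[199.0, 310.0], [424.0, 310.0]]
0 -0.011 [[214.0, 339.0], [410.0, 339.0]]
0 0.011 [[209.0, 293.0], [414.0, 293.0]]
0.006 -0.011 [[217.0, 332.0], [407.0, 331.0]]
0.006 0.011 [[213.0, 287.0], [411.0, 287.0]]
0.012 -0.011 [[220.0, 325.0], [404.0, 325.0]]
0.012 0.011 [[216.0, 281.0], [407.0, 281.0]]
0.025 -0.011 [[226.0, 311.0], [398.0, 311.0]]
0.025 0.011 [[223.0, 270.0], [401.0, 270.0]]
```

The fingers closed on top of the module. From the two images, the real tips lie about 29 mm further back than stated: about 17 mm behind the TCP when open and near it when shut. I'll lift off, re-measure and grasp about 30 mm deeper.

Request:
{"fn": "arm_command", "kwargs": {"increments": [0,0,-0.02,0,0,0,-1,0,0,-0.03,0,0,0,-1,0,0,-0.03,0,0,0,1,0,0,-0.03,0,0,0,1,0,0,-0.02,0,0,0,1,0,0,0,0,0,0,1,0,0,0,0,0,0,1,0,0,0,0,0,0,1]}}

```text
clock: 6.15
tcp_pos: [0.5063, 0.2787, 0.1742]
ee_rot: [0.755, 0.656, -0.0, 0.0]
contact_force: [-0.2, 0.3, -0.8]
width: 0.0724
grip_force: 0.0
```

```bash
cat >> h.py <<'E'
def module(c,z,far=300):
    "pose from green tag nearest the TCP, tag centre -> module centre 8.7 mm toward strip"
    out=[]
    for ce,st,pts in comp(greens(c),far): out.append((ce.round(),st[4],wrect(c,pts,z)))
    return out
E
python3 - <<'E'
from h import *
M,p=tool()
c=r.camera("wrist");np.savez("w4.npz",**c)
for o in module(c,.051): print(o)
h=cv2.cvtColor(c["frame"],cv2.COLOR_BGR2HSV)
for ce,st,pts in comp(cv2.inRange(h,(0,120,60),(8,255,255)),300): print("red",ce.round(),wrect(c,pts,.051))
cv2.imwrite("pics/w4.png",c["frame"])
E
```

```text
t 6.15 p [0.5063 0.2787 0.1742] yawx 81.98 z [ 0.    -0.001 -1.   ] w 0.0724 g 0.0 F [-0.2  0.3 -0.8] q [ 0.16  0.3  -0.84  1.68  0.24  1.26 -0.87]
(array([285.,  54.]), np.int32(2399), [505.5, 399.3, 33.8, 25.9, -8.0])
(array([301., 234.]), np.int32(1529), [498.3, 279.8, 33.4, 25.3, -8.0])
(array([498., 471.]), np.int32(486), [645.1, 30.6, 41.4, 22.8, -8.0])
red [302. 118.] [510.6, 359.3, 33.9, 25.4, -8.0]
red [298. 177.] [498.6, 320.0, 29.1, 25.2, -8.0]
```

View pics/w4.png

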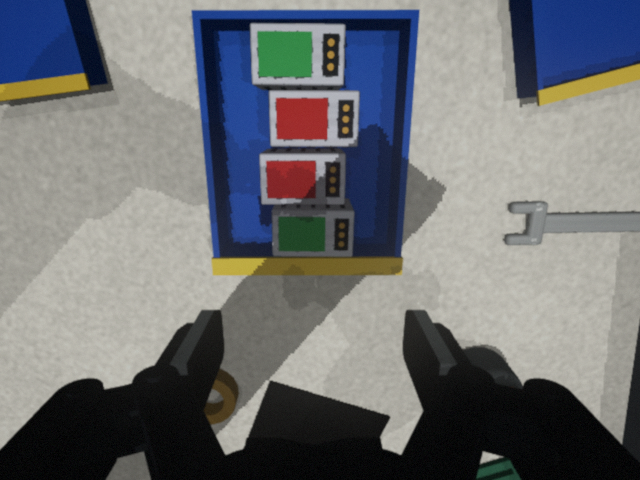

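The module and its neighbours have not moved: tags are at (301,234), (298,177), (302,118) and (285,54). The tips show at row 310, which confirms the offset.

Request:
{"fn": "arm_command", "kwargs": {"increments": [0,0.0005,0.03,0,0,0,1,0,0,0.03,0,0,0,1,0,0,0.03,0,0,0,1,0,0,0.022,0,0,0,1,0,0,0.015,0,0,0,1,0,0,0.015,0,0,0,1,0,0,0.01,0,0,0,1,0,0,0.01,0,0,0,1,0,0,0,0,0,0,1,0,0,0,0,0,0,1]}}

```text
clock: 7.03
tcp_pos: [0.5068, 0.279, 0.0121]
ee_rot: [0.755, 0.656, -0.0, -0.0]
contact_force: [-0.3, 0.0, 0.6]
width: 0.0856
grip_force: 0.0
```

Request:
{"fn": "arm_command", "kwargs": {"increments": [0,0,0,0,0,0,-1,0,0,0,0,0,0,-1,0,0,0,0,0,0,-1,0,0,0,0,0,0,-1,0,0,0,0,0,0,-1]}}

```text
clock: 7.45
tcp_pos: [0.5078, 0.2796, 0.0136]
ee_rot: [0.755, 0.656, 0.001, 0.0]
contact_force: [-0.3, 0.0, 5.9]
width: 0.0593
grip_force: 66.0
```

Request:
{"fn": "arm_command", "kwargs": {"increments": [0,0,-0.008,0,0,0,-1,0,0,-0.012,0,0,0,-1,0,0,-0.02,0,0,0,-1,0,0,-0.025,0,0,0,-1,0,0,-0.025,0,0,0,-1,0,0,-0.025,0,0,0,-1,0,0,0,0,0,0,-1]}}

```text
clock: 8.03
tcp_pos: [0.5095, 0.281, 0.1332]
ee_rot: [0.755, 0.656, 0.004, 0.001]
contact_force: [1.0, 1.0, -0.5]
width: 0.0591
grip_force: 65.5
```

Request:
{"fn": "arm_command", "kwargs": {"increments": [-0.02,-0.0005,0,0,0,0,-1,-0.03,-0.0007,0,0,0,0,-1,-0.03,-0.0007,0,0,0,0,-1,-0.03,-0.0007,0,0,0,0,-1,-0.03,-0.0007,0,0,0,0,-1,-0.03,-0.0007,0,0,0,0,-1,-0.03,-0.0007,0,0,0,0,-1,-0.03,-0.0007,0,0,0,0,-1,-0.02,-0.0001,0,0,0,0,-1,0,0,0,0,0,0,-1,0,0,0,0,0,0,-1]}}

```text
clock: 8.95
tcp_pos: [0.4662, 0.0309, 0.1272]
ee_rot: [0.756, 0.655, -0.0, 0.0]
contact_force: [0.3, 0.8, -1.8]
width: 0.059
grip_force: 65.3
```

Run:
```python
from h import *
M,p=tool()
c=r.camera("wrist");np.savez("w5.npz",**c)
for z in(.051+p[2]-.0136,):
  for o in module(c,z,100): print(o)
cv2.imwrite("pics/w5.png",c["frame"])
```

```text
t 8.95 p [0.4662 0.0309 0.1272] yawx 81.83 z [-0.    -0.001 -1.   ] w 0.059 g 65.3 F [ 0.3  0.8 -1.8] q [ 0.6   0.05 -0.73  1.99  0.04  1.11 -0.29]
(array([585., 305.]), np.int32(6335), [559.6, 37.3, 53.3, 34.8, -63.4])
(array([524., 340.]), np.int32(380), [535.5, 34.5, 18.6, 4.1, -70.6])
(array([289., 374.]), np.int32(6845), [458.4, 30.7, 34.2, 26.2, -8.2])
```

View pics/w5.png

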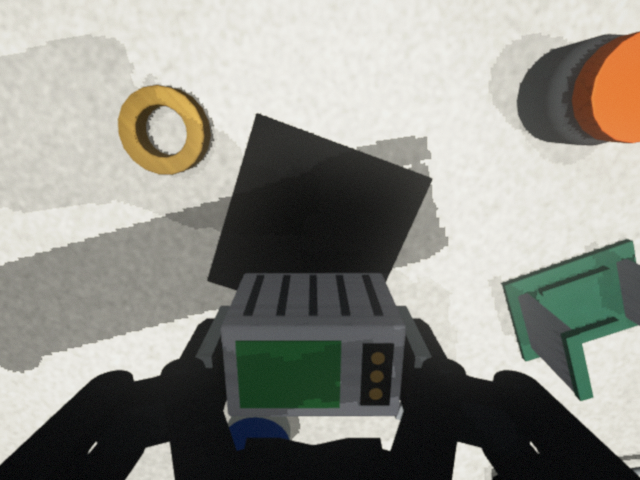

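The module is held level and square between the fingers, with the tag at (289,374), above the mat at (320,200). I'll turn it to the nest's yaw (13.8°) and then set it down.

Request:
{"fn": "arm_command", "kwargs": {"increments": [0,0,0,0,0,-5.5,-1,0,0,0,0,0,-5.5,-1,0,0,0.02,0,0,-5.5,-1,0,0,0.025,0,0,-5.5,-1,0,0,0.02,0,0,0,-1,0,0,0.015,0,0,0,-1,0,0,0.01,0,0,0,-1,0,0,0.008,0,0,0,-1,0,0,0.006,0,0,0,-1,0,0,0.004,0,0,0,-1,0,0,0.003,0,0,0,-1,0,0,0,0,0,0,-1,0,0,0,0,0,0,-1]}}

```text
clock: 10.08
tcp_pos: [0.4671, 0.0322, 0.0167]
ee_rot: [0.616, 0.788, 0.0, 0.0]
contact_force: [0.5, 0.7, -2.0]
width: 0.0589
grip_force: 65.3
```

Request:
{"fn": "arm_command", "kwargs": {"increments": [0,0,0.002,0,0,0,-1,0,0,0.0015,0,0,0,-1,0,0,0.0015,0,0,0,-1,0,0,0,0,0,0,-1]}}

```text
clock: 10.42
tcp_pos: [0.467, 0.0321, 0.0116]
ee_rot: [0.616, 0.788, 0.0, 0.0]
contact_force: [-0.7, -0.4, 1.5]
width: 0.0592
grip_force: 65.3
```

Request:
{"fn": "arm_command", "kwargs": {"increments": [0,0,0.001,0,0,0,-1,0,0,0,0,0,0,-1]}}

```text
clock: 10.58
tcp_pos: [0.467, 0.0321, 0.0115]
ee_rot: [0.616, 0.788, -0.0, 0.0]
contact_force: [-5.0, -1.1, 11.6]
width: 0.0589
grip_force: 66.6
```

Request:
{"fn": "arm_command", "kwargs": {"increments": [0,0,0,0,0,0,1,0,0,0,0,0,0,1,0,0,0,0,0,0,1,0,0,0,0,0,0,1,0,0,0,0,0,0,1,0,0,-0.02,0,0,0,1,0,0,-0.03,0,0,0,1,0,0,-0.03,0,0,0,1,0,0,-0.02,0,0,0,1,0,0,0,0,0,0,1]}}

```text
clock: 11.42
tcp_pos: [0.4699, 0.0324, 0.1145]
ee_rot: [0.616, 0.788, 0.002, 0.003]
contact_force: [0.6, 1.2, 0.3]
width: 0.0852
grip_force: 0.0
```

Request:
{"fn": "arm_command", "kwargs": {"increments": [0,0,0,0,0,6,1,0,0,0,0,0,6,1,0,0,0,0,0,6,1,0,0,0,0,0,6,1,0,0,0,0,0,6,1,0,0,0,0,0,6,1,0,0,0,0,0,6,1,0,0,0,0,0,6,1,0,0,0,0,0,6,1,0,0,0,0,0,6,1,0,0,0,0,0,6,1,0,0,0,0,0,6,1,0,0,0,0,0,6,1,0,0,0,0,0,6,1,0,0,0,0,0,6,1,0,0,0,0,0,0,1,0,0,0,0,0,0,1]}}

```text
clock: 12.83
tcp_pos: [0.4663, 0.0322, 0.1097]
ee_rot: [0.992, 0.123, -0.0, -0.0]
contact_force: [-0.2, 0.0, -0.2]
width: 0.0851
grip_force: 0.0
```

Run:
```python
from h import *
M,p=tool()
c=r.camera("wrist");np.savez("w6.npz",**c)
for o in module(c,.049,300): print(o)
t=r.camera("top");np.savez("t6.npz",**t)
for o in module(t,.049,50): print("top",o)
cv2.imwrite("pics/w6.png",c["frame"])
```

```text
t 12.83 p [0.4663 0.0322 0.1097] yawx 14.18 z [-0.001  0.    -1.   ] w 0.0851 g 0.0 F [-0.2  0.  -0.2] q [ 0.54  0.07 -0.68  2.01  0.05  1.08 -1.49]
(array([520.,  31.]), np.int32(2881), [611.9, -42.1, 60.8, 20.7, -75.8])
(array([599.,   5.]), np.int32(817), [626.5, -66.0, 38.9, 4.1, -75.8])
(array([315., 276.]), np.int32(2369), [459.3, 29.3, 33.6, 25.7, 14.0])
top (array([306.,  64.]), np.int32(73944), [906.9, 15.0, 1865.9, 681.4, 89.9])
top (array([376., 114.]), np.int32(387), [888.5, -128.2, 65.8, 53.4, -0.4])
top (array([354., 196.]), np.int32(281), [655.5, -53.9, 61.7, 53.5, 13.9])
top (array([ 20., 236.]), np.int32(100), [554.3, 808.2, 58.8, 29.4, -83.6])
top (array([179., 252.]), np.int32(116), [505.3, 399.7, 32.2, 24.1, -8.6])
top (array([565., 327.]), np.int32(86), [300.2, -586.9, 24.6, 24.0, -48.2])
top (array([ 18., 430.]), np.int32(3416), [71.3, 761.2, 219.4, 96.4, 6.7])
top (array([636., 442.]), np.int32(64), [22.1, -729.7, 34.3, 17.3, -1.0])
top (array([638., 465.]), np.int32(77), [-34.1, -723.8, 52.1, 9.7, -8.4])
```

View pics/w6.png

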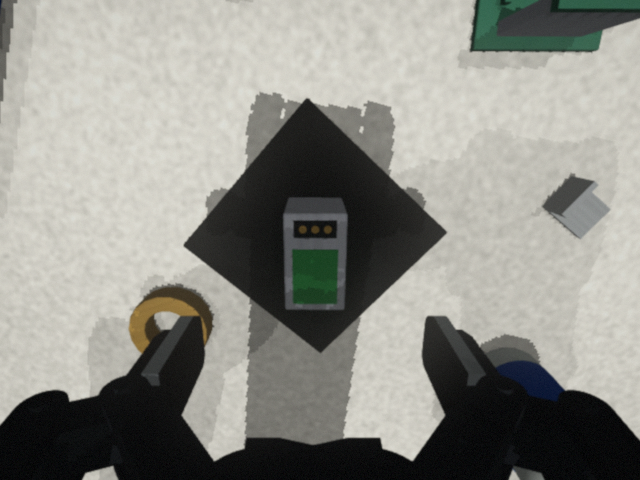

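The module stands upright at the mat's centre, with its tag at (315,276) and yaw 14°. Now I'll take it across its sides.

Request:
{"fn": "arm_command", "kwargs": {"increments": [0.0012,0.0011,0.025,0,0,0,1,0,0,0.025,0,0,0,1,0,0,0.018,0,0,0,1,0,0,0.012,0,0,0,1,0,0,0.009,0,0,0,1,0,0,0.0055,0,0,0,1,0,0,0,0,0,0,1,0,0,0,0,0,0,1]}}

```text
clock: 13.6
tcp_pos: [0.4686, 0.0315, 0.0162]
ee_rot: [0.993, 0.122, 0.0, 0.0]
contact_force: [0.5, -1.0, 0.5]
width: 0.0856
grip_force: 0.0
```

Request:
{"fn": "arm_command", "kwargs": {"increments": [0,0,0,0,0,0,-1,0,0,0,0,0,0,-1,0,0,0,0,0,0,-1,0,0,0,0,0,0,-1,0,0,0,0,0,0,-1,0,0,0,0,0,0,-1,0,0,0,0,0,0,-1]}}

```text
clock: 14.18
tcp_pos: [0.4688, 0.0314, 0.0164]
ee_rot: [0.993, 0.122, 0.001, 0.0]
contact_force: [-0.4, 0.8, 6.2]
width: 0.0351
grip_force: 61.3
```

Request:
{"fn": "arm_command", "kwargs": {"increments": [0,0,-0.01,0,0,0,-1,0,0,-0.02,0,0,0,-1,0,0,-0.03,0,0,0,-1,0,0,-0.03,0,0,0,-1,0,0,-0.03,0,0,0,-1,0,0,-0.03,0,0,0,-1,0,0,-0.015,0,0,0,-1,0,0,0,0,0,0,-1]}}

```text
clock: 14.85
tcp_pos: [0.4702, 0.0316, 0.1846]
ee_rot: [0.993, 0.122, 0.003, 0.001]
contact_force: [0.7, 0.1, -1.5]
width: 0.0353
grip_force: 60.5
```

Request:
{"fn": "arm_command", "kwargs": {"increments": [0.01,0.02,0,0,0,0,-1,0.012,0.024,0,0,0,0,-1,0.012,0.024,0,0,0,0,-1,0.012,0.024,0,0,0,0,-1,0.01,0.02,0,0,0,0,-1,0.008,0.017,0,0,0,0,-1,0,0,0,0,0,0,-1,0,0,0,0,0,0,-1,0,0,0,0,0,0,-1,0,0,0,0,0,0,-1]}}

```text
clock: 15.68
tcp_pos: [0.5605, -0.0769, 0.1802]
ee_rot: [0.992, 0.123, -0.001, -0.0]
contact_force: [-0.3, 0.7, -1.9]
width: 0.0354
grip_force: 60.5
```

Run:
```python
from h import *
M,p=tool()
c=r.camera("wrist");np.savez("w7.npz",**c)
print("held tag");[print(o) for o in module(c,.049+p[2]-.0164,200)]
print("nest");
for s in (60,90): [print(o) for o in [(ce.round(),st,wrect(c,pts,.006)) for ce,st,pts in comp(greens(c,s),200)]]
cv2.imwrite("pics/w7.png",c["frame"])
```

```text
t 15.68 p [ 0.5605 -0.0769  0.1802] yawx 14.11 z [-0.001  0.    -1.   ] w 0.0354 g 60.5 F [-0.3  0.7 -1.9] q [ 0.62  0.22 -0.6   1.71  0.13  1.25 -1.34]
held tag
(array([315.,  73.]), np.int32(10126), [649.6, -55.5, 32.3, 25.6, 14.2])
(array([317., 143.]), np.int32(674), [632.5, -60.0, 19.7, 3.6, -75.9])
(array([313., 384.]), np.int32(6009), [551.6, -79.2, 34.3, 26.1, 14.1])
nest
(array([316.,  82.]), array([  267,     7,    99,   145, 12080], dtype=int32), [664.4, -52.9, 102.7, 73.1, 14.0])
(array([313., 384.]), array([ 275,  344,   77,   83, 6088], dtype=int32), [390.2, -119.4, 98.9, 74.6, 14.1])
(array([315.,  73.]), array([  267,     8,    99,   131, 10126], dtype=int32), [669.2, -51.8, 91.8, 72.7, 14.2])
(array([317., 143.]), array([282, 137,  70,  14, 674], dtype=int32), [620.6, -64.7, 55.9, 10.2, -75.9])
(array([313., 384.]), array([ 275,  344,   77,   82, 6009], dtype=int32), [390.9, -119.3, 97.6, 74.1, 14.1])
```

View pics/w7.png

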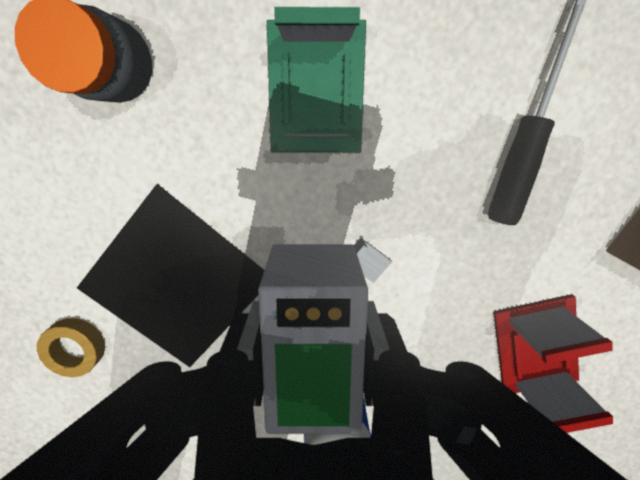

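The wrist view shows the pass nest dead ahead. Its plate corners are at about (267,20), (366,20), (361,152) and (270,152), and the far stop top is at row 8. The held module sits square, with its tag at (313,384).

Run:
```python
from h import *
from scipy.optimize import minimize
c=np.load("w7.npz");f=c["frame"]
m=greens(c,60);m[200:]=0
h,w=m.shape
yaws=np.radians(14.1)
def box(x0,x1,y0,y1,z0,z1): return [[x,y,z] for x in(x0,x1) for y in(y0,y1) for z in(z0,z1)]
parts=[box(-.048,.048,-.037,.037,0,.006),box(.033,.041,-.025,.025,.006,.066),box(-.041,-.033,-.025,.025,.006,.066)]
# silhouette of plate+stops; stops' grey faces filled: use everything not background
hsv=cv2.cvtColor(f,cv2.COLOR_BGR2HSV)
roi=np.zeros_like(m);roi[0:175,245:385]=255
obj=cv2.morphologyEx(m,cv2.MORPH_CLOSE,np.ones((21,21)))&roi
up=4
def sil(v):
    x,y,t=v;R=np.array([[np.cos(t),-np.sin(t),0],[np.sin(t),np.cos(t),0],[0,0,1]])
    o=np.zeros((h*up,w*up),np.uint8)
    for P in parts:
        q=proj(c,np.array(P)@R.T+[x,y,0])
        cv2.fillConvexPoly(o,cv2.convexHull(np.float32((q+.5)*up)).astype(np.int32),255)
    return cv2.resize(o,(w,h),interpolation=cv2.INTER_AREA)
cost=lambda u:np.abs(sil([u[0]/1e3,u[1]/1e3,u[2]/100]).astype(float)-obj)[:190,230:400].sum()/255
b=minimize(cost,[658,-54,24.5],method="Nelder-Mead",options=dict(initial_simplex=[[655,-57,24],[662,-54,24],[657,-50,24.5],[658,-54,26]]))
print(b.x,np.degrees(b.x[2]/100),b.fun,obj.sum()/255)
for u,v in((267,20),(366,20),(361.5,152.5),(269.5,152.5)): print(ray(c,u,v,.006))
ov=f.copy();s=sil([b.x[0]/1e3,b.x[1]/1e3,b.x[2]/100]);cs,_=cv2.findContours(np.uint8(s>127),0,1);cv2.drawContours(ov,cs,-1,(0,0,255),1)
cv2.imwrite("pics/fit.png",cv2.resize(ov[0:180,230:400],None,fx=3.3,fy=3.3,interpolation=cv2.INTER_NEAREST))
# second opinion: scene camera, predicted nest and module pose
s2=np.load("top0.npz")
```

```text
[662.93589229 -53.33570222  25.104592  ] 14.383871680686719 689.0666666666667 14128.0
[ 0.69728481 -0.00744657  0.006     ]
[ 0.7150718  -0.07831255  0.006     ]
[ 0.6226545  -0.10203054  0.006     ]
[ 0.60434647 -0.0291861   0.006     ]
```

View pics/fit.png

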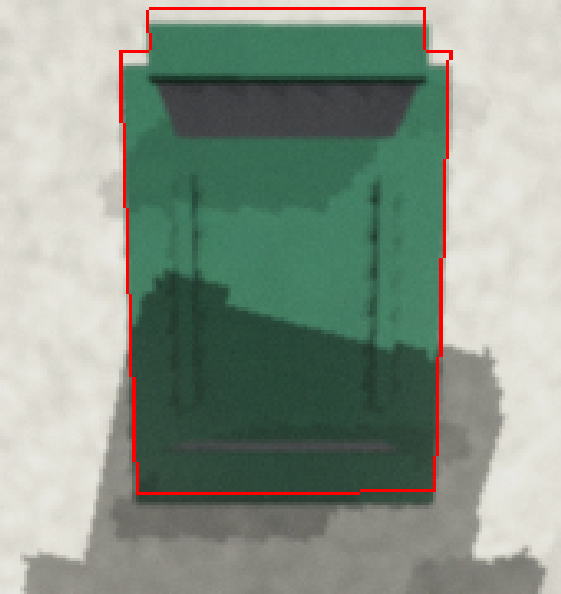

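Run:
```python
from h import *
from scipy.optimize import minimize
c=np.load("w7.npz");m=greens(c,60);m[200:]=0;h,w=m.shape
obj=cv2.morphologyEx(cv2.copyMakeBorder(m,40,40,40,40,cv2.BORDER_CONSTANT),cv2.MORPH_CLOSE,np.ones((31,5)))[40:-40,40:-40]
def box(x0,x1,y0,y1,z0,z1): return [[x,y,z] for x in(x0,x1) for y in(y0,y1) for z in(z0,z1)]
parts=[box(-.048,.048,-.037,.037,0,.006),box(.033,.041,-.025,.025,.006,.066),box(-.041,-.033,-.025,.025,.006,.066)]
def sil(u):
    x,y,t=u[0]/1e3,u[1]/1e3,u[2]/100;R=np.array([[np.cos(t),-np.sin(t),0],[np.sin(t),np.cos(t),0],[0,0,1]])
    o=np.zeros((h*4,w*4),np.uint8)
    for P in parts:
        q=proj(c,np.array(P)@R.T+[x,y,0]);cv2.fillConvexPoly(o,cv2.convexHull(np.float32((q+.5)*4)).astype(np.int32),255)
    return cv2.resize(o,(w,h),interpolation=cv2.INTER_AREA)
cost=lambda u:np.abs(sil(u).astype(float)-obj)[:190,230:400].sum()/255
b=minimize(cost,[658,-54,24.5],method="Nelder-Mead",options=dict(initial_simplex=[[655,-57,24],[662,-54,24],[657,-50,24.5],[658,-54,26]]))
print(b.x,np.degrees(b.x[2]/100),b.fun)
M,p=tool();X=np.array([.560,-.0771])
for n in(b.x[:2]/1e3,[.6598,-.0542]): print("tool shift mm",(M[:2,:2].T@(np.array(n)-X)*1e3).round(1))
```

```text
[660.62749187 -53.71977472  24.0883334 ] 13.801598394509032 267.9137254901961
t 15.73 p [ 0.5607 -0.077   0.1805] yawx 14.11 z [-0.001  0.    -1.   ] w 0.0349 g 60.5 F [-0.   0.6 -2.3] q [ 0.62  0.22 -0.6   1.71  0.13  1.25 -1.34]
tool shift mm [103.3   1.9]
tool shift mm [102.4   2.1]
```

Request:
{"fn": "arm_command", "kwargs": {"increments": [0.02,0.002,0,0,0,0,-1,0.025,0,0,0,0,0,-1,0.025,0,0,0,0,0,-1,0.02,0,0,0,0,0,-1,0.0125,0,0,0,0,0,-1,0,0,0.02,0,0,0,-1,0,0,0.02,0,0,0,-1,0,0,0.02,0,0,0,-1,0,0,0.02,0,0,0,-1,0,0,0,0,0,0,-1,0,0,0,0,0,0,-1,0,0,0,0,0,0,-1]}}

```text
clock: 16.73
tcp_pos: [0.662, -0.0549, 0.1023]
ee_rot: [0.993, 0.122, 0.001, 0.0]
contact_force: [0.5, -0.1, -1.9]
width: 0.0352
grip_force: 60.5
```

Run:
```python
from h import *
M,p=tool();zt=.049+p[2]-.0164
c=r.camera("wrist");[print("tag w",o) for o in module(c,zt,300)]
f=r.camera("scene");[print("tag s",o[0],o[1],o[2]) for o in module(f,zt,40) if 250<o[0][0]<400 and 230<o[0][1]<340]
print(np.array(proj(f,[[.6606,-.0540,.066]])).round())
for ce,st,pts in comp(greens(np.load("scene0.npz"),60),60):
    if 280<ce[0]<350 and 270<ce[1]<345: print("nest scene0",ce.round(),st,wrect(np.load("scene0.npz"),pts,.006))
```

```text
t 16.73 p [ 0.662  -0.0549  0.1023] yawx 14.03 z [ 0.002 -0.    -1.   ] w 0.0352 g 60.5 F [ 0.5 -0.1 -1.9] q [ 0.47  0.5  -0.57  1.54  0.28  1.18 -1.48]
tag w (array([316., 181.]), np.int32(432), [723.5, -41.5, 22.4, 2.6, -76.0])
tag w (array([313., 223.]), np.int32(2387), [710.1, -42.7, 30.5, 11.4, -76.0])
tag w (array([313., 384.]), np.int32(5631), [653.0, -57.3, 34.2, 26.0, 14.0])
tag s [319. 313.] 941 [732.7, -100.9, 85.7, 81.1, -76.1]
[[320. 292.]]
nest scene0 [305. 284.] [296 276  19  17  90] [588.7, -37.8, 54.1, 8.3, -74.7]
nest scene0 [319. 312.] [ 291  291   58   45 1035] [660.4, -43.1, 100.3, 93.4, -76.1]
```

Run:
```python
from h import *
tool();c=r.camera("wrist");np.savez("w8.npz",**c)
for s in(60,90):
  for ce,st,pts in comp(greens(c,s),200): print(s,ce.round(),st,"z66",wrect(c,pts,.066),"z6",wrect(c,pts,.006))
e=np.array([np.cos(np.radians(14)),np.sin(np.radians(14)),0]);y=np.array([-e[1],e[0],0])
n=np.array([.6602,-.054,0])
for nm,P in(("stop top",[(a,b,.066) for a in(.033,.041) for b in(-.025,.025)]),("plate far",[(.048,b,.006) for b in(-.037,.037)]),("lip?",[(.025,b,.012) for b in(-.025,.025)])):
    print(nm,proj(c,[n+q[0]*e+q[1]*y+[0,0,q[2]] for q in P]).round(1).tolist())
f=c["frame"]
for u in(300,330): print(u,[(v,*f[v,u].tolist()) for v in range(172,260,3)])
```

```text
t 16.83 p [ 0.6625 -0.0552  0.1029] yawx 14.02 z [ 0.003 -0.    -1.   ] w 0.0351 g 60.5 F [-0.2 -1.6 -1.2] q [ 0.47  0.5  -0.57  1.54  0.28  1.18 -1.48]
60 [309. 216.] [ 253  177  115  106 6064] z66 [688.7, -47.3, 54.8, 54.2, -76.0] z6 [671.7, -51.2, 72.8, 72.1, -76.0]
60 [313. 384.] [ 275  344   77   83 5734] z66 [599.6, -70.9, 56.1, 42.5, 14.1] z6 [553.3, -82.5, 74.6, 56.6, 14.1]
90 [312. 182.] [277 178  67  10 362] z66 [712.4, -41.4, 31.5, 4.3, -76.0] z6 [703.3, -43.2, 41.9, 5.7, -76.0]
90 [313. 223.] [ 263  208   99   36 2254] z66 [691.9, -47.4, 48.3, 17.9, -76.0] z6 [675.9, -51.2, 64.2, 23.8, -76.0]
90 [313. 384.] [ 275  344   77   82 5647] z66 [600.0, -70.9, 55.3, 42.1, 14.0] z6 [553.8, -82.5, 73.5, 56.0, 14.0]
stop top [[359.8, 224.5], [258.6, 224.5], [360.4, 208.6], [257.9, 208.6]]
plate far [[368.5, 176.8], [251.3, 176.8]]
lip? [[349.3, 214.5], [270.6, 214.5]]
300 [(172, 101, 108, 110), (175, 92, 98, 95), (178, 43, 55, 37), (181, 45, 57, 36), (184, 36, 44, 26), (187, 41, 49, 32), (190, 55, 55, 54), (193, 61, 60, 59), (196, 61, 60, 57), (199, 59, 58, 56), (202, 60, 60, 58), (
[... 236 characters left out ...]
 43, 27), (244, 50, 51, 45), (247, 55, 57, 54), (250, 59, 59, 57), (253, 58, 56, 55), (256, 55, 53, 51), (259, 53, 52, 50)]
330 [(172, 96, 103, 103), (175, 84, 90, 89), (178, 47, 56, 37), (181, 45, 57, 35), (184, 42, 52, 34), (187, 41, 50, 35), (190, 61, 58, 58), (193, 59, 60, 58), (196, 56, 54, 53), (199, 58, 56, 58), (202, 58, 58, 55), (205, 56, 54, 52), (208, 35, 42, 28), (211, 41, 50, 29), (214, 38, 50, 30), (217, 41, 52, 30), (220, 41, 49, 29), (223, 39, 49, 30), (226, 38, 48, 29), (229, 41, 51, 33), (232, 39, 48, 29), (235, 39, 47, 31), (238, 40, 49, 31), (241, 38, 49, 31), (244, 51, 54, 46), (247, 58, 56, 54), (250, 57, 58, 54), (253, 56, 54, 53), (256, 59, 57, 56), (259, 57, 55, 53)]
```

Request:
{"fn": "arm_command", "kwargs": {"increments": [-0.0013,-0.0014,0,0,0,0,-1,0,0,0,0,0,0,-1,0,0,0,0,0,0,-1,0,0,0,0,0,0,-1]}}

```text
clock: 17.22
tcp_pos: [0.6598, -0.0544, 0.101]
ee_rot: [0.993, 0.122, 0.0, 0.0]
contact_force: [0.3, -0.9, -2.0]
width: 0.0353
grip_force: 60.5
```

Run:
```python
from h import *
M,p=tool();c=r.camera("wrist");R=[o for o in module(c,.049+p[2]-.0164,3000) if o[0][1]>300][0][2]
X=np.array(R[:2])/1e3+.0087*M[:2,0];print(R,X,"tool err mm",M[:2,:2].T@(np.array([.6602,-.054])-X)*1e3)
```

```text
t 17.22 p [ 0.6598 -0.0544  0.101 ] yawx 14.01 z [ 0. -0. -1.] w 0.0353 g 60.5 F [ 0.3 -0.9 -2. ] q [ 0.47  0.49 -0.57  1.55  0.28  1.18 -1.48]
[650.9, -56.7, 34.3, 26.0, 14.0] [ 0.65934133 -0.05459431] tool err mm [ 0.97698198 -0.36881302]
```

Within 1 mm; I'll correct that and descend slowly.

Request:
{"fn": "arm_command", "kwargs": {"increments": [0.0008,-0.0003,0.01,0,0,0,-1,0,0,0.01,0,0,0,-1,0,0,0.01,0,0,0,-1,0,0,0.01,0,0,0,-1,0,0,0.008,0,0,0,-1,0,0,0.006,0,0,0,-1,0,0,0.006,0,0,0,-1,0,0,0.005,0,0,0,-1,0,0,0,0,0,0,-1,0,0,0,0,0,0,-1]}}

```text
clock: 18.1
tcp_pos: [0.6605, -0.0539, 0.0357]
ee_rot: [0.993, 0.122, -0.0, -0.0]
contact_force: [-0.8, 0.5, -1.7]
width: 0.035
grip_force: 60.5
```

Underside is at about 22 mm with no side force. Lowering the remaining 16 mm.

Request:
{"fn": "arm_command", "kwargs": {"increments": [0,0,0.004,0,0,0,-1,0,0,0.003,0,0,0,-1,0,0,0.003,0,0,0,-1,0,0,0.002,0,0,0,-1,0,0,0.002,0,0,0,-1,0,0,0.001,0,0,0,-1,0,0,0,0,0,0,-1,0,0,0,0,0,0,-1]}}

```text
clock: 18.77
tcp_pos: [0.6605, -0.0539, 0.0208]
ee_rot: [0.993, 0.122, -0.0, 0.0]
contact_force: [0.0, 0.3, -1.6]
width: 0.0355
grip_force: 60.5
```

Request:
{"fn": "arm_command", "kwargs": {"increments": [0,0,0.001,0,0,0,-1,0,0,0.001,0,0,0,-1,0,0,0,0,0,0,-1,0,0,0,0,0,0,-1]}}

```text
clock: 19.1
tcp_pos: [0.6608, -0.0539, 0.0195]
ee_rot: [0.993, 0.122, 0.0, 0.0]
contact_force: [-2.1, -0.3, 3.9]
width: 0.035
grip_force: 61.0
```

Request:
{"fn": "arm_command", "kwargs": {"increments": [0,0,0,0,0,0,-1,0,0,0,0,0,0,1,0,0,0,0,0,0,1,0,0,0,0,0,0,1,0,0,0,0,0,0,1,0,0,0,0,0,0,1,0,0,-0.015,0,0,0,1,0,0,-0.025,0,0,0,1,0,0,-0.03,0,0,0,1,0,0,-0.03,0,0,0,1,0,0,-0.03,0,0,0,1,0,0,0,0,0,0,1,0,0,0,0,0,0,1]}}

```text
clock: 20.18
tcp_pos: [0.6623, -0.0537, 0.1526]
ee_rot: [0.993, 0.122, 0.003, 0.001]
contact_force: [-0.2, -0.2, 0.1]
width: 0.0852
grip_force: 0.0
```

Run:
```python
from h import *
M,p=tool();c=r.camera("wrist")
for o in module(c,.052,300):
    R=o[2];X=np.array(R[:2])/1e3+.0087*M[:2,0];print(o,X,"err",M[:2,:2].T@(X-[.6602,-.054])*1e3)
t=r.camera("top")
for o in module(t,.051,60):
    if 150<o[0][0]<380 and 150<o[0][1]<300: print("top",o)
h=cv2.cvtColor(t["frame"],cv2.COLOR_BGR2HSV)
for ce,st,pts in comp(cv2.inRange(h,(0,120,60),(8,255,255)),60): print("red",ce.round(),wrect(t,pts,.051))
```

```text
t 20.18 p [ 0.6623 -0.0537  0.1526] yawx 14.01 z [ 0.006 -0.001 -1.   ] w 0.0852 g 0.0 F [-0.2 -0.2  0.1] q [ 0.48  0.45 -0.59  1.5   0.26  1.26 -1.46]
(array([313., 198.]), np.int32(611), [693.6, -46.2, 44.4, 8.6, -76.0]) [ 0.70204108 -0.04409383] err [42.99401471  0.51736243]
(array([312., 258.]), np.int32(1715), [652.2, -56.1, 32.9, 25.6, 14.0]) [ 0.66064108 -0.05399383] err [0.42944565 0.1007927 ]
top (array([353., 196.]), np.int32(96), [652.5, -56.9, 30.1, 22.9, 14.0])
top (array([179., 252.]), np.int32(114), [504.9, 399.4, 31.8, 23.9, -7.0])
red [455. 257.] [484.7, -317.3, 89.7, 65.5, 29.0]
red [195. 250.] [510.1, 359.0, 29.2, 21.0, -10.2]
red [210. 255.] [497.0, 320.3, 29.2, 21.4, -7.5]
```

The module is home in the pass nest, centred to about 0.5 mm. The tag measures full size at the seated height, and the other three modules have not moved. Handing in.

```bash
python3 -c "
from workcell import r
print(r.sign_off())"
```

```text
the job is handed in; nothing more can be done
None
```

The green-tagged module from the yellow end was stood on the mat, re-gripped across its sides, lowered home in the pass nest (about 0.5 mm off centre) and released, with the other three still in place, and the job is handed in (verdict not shown); my first grasp closed on the module's top without shifting it, and I viewed 12 pictures, over the limit of 10.

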